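# Drop a marble into the red cup and hold the carousel with it at the front

### The arm

A 6-joint arm with a two-finger parallel gripper is mounted at the origin on the work surface. World frame = base frame: x ahead of the robot, y to its left, z up, the work surface at z = 0. Lengths are in mm, angles in rad, forces in N, time in s.
With the tool pointing down it reaches from about 350 to 875 mm from the base axis. Payload 4.2 kg.
Tool frame: the origin (TCP) lies between the finger pads; the fingertips stand 17 mm ahead of it and the grasp point (between the pads) lies 2 mm behind it; z points along the fingers, y is the line along which they close (so a half turn about z gives the same grasp; the last joint's range is limited). The gripper opens to 85 mm and grips with 20 to 120 N. Pads are 22 mm wide; open, the fingers measure 114 mm over their backs; the gripper's body (76 mm by 85 mm) begins 54 mm behind the grasp point. The pads swing forward as they close: fully open they stand 13 mm farther back than shut.
Start: joints at [-0.999, 0.385, 0.008, 0, -1.194, -0.259], TCP at [192.343, -594.646, 248.312] pointing down, gripper open.
Joint ranges: [-3.14, 3.14], [-1.21, 2.06], [-1.07, 1.41], [-3.16, 2.05], [-2.99, -0.16], [-3.1, 3.1]. Speed limits (rad/s): [2.79, 2.79, 3.14, 3.14, 3.14, 3.14].

### API

Orientations are given as a unit quaternion [x, y, z, w].
In Python, from bench import arm, get_image, get_calibration, read_state gives the robot as it stands (arm), with the cameras as plain functions and the readings as plain functions.
- The arm moves only by the tool nudge_tcp, called after "Request:" as name(argument=value, ...), one argument or row to a line, values as JSON. Schema: {"type":"object","properties":{"segments":{"type":"array","items":{"type":"array","items":{"type":"number"},"minItems":6,"maxItems":6},"minItems":1,"maxItems":10},"jaw":{"type":"number"},"only":{"type":"string"},"quiet":{"type":"boolean"},"lines":{"type":"string"}},"required":["segments"],"additionalProperties":false}. segments is a list of rows, 1 to 10 of them, each of 6 numbers: dx, dy, dz in fractions of the full range, 1 being 600 mm, then a rotation vector rx, ry, rz in parts of the range, where 1.0 means pi/2 rad; each row is the pose to reach, as a shift and turn from the pose commanded when the call began, along the tool's axes at that moment; what a row does not reach only later rows make up. A row lasts 1/10 s, in which the tool goes at most 50 mm and 0.15 rad, less where a joint would pass 70% of its speed; a pose out of reach is approached as far as the arm can. jaw is the finger opening in mm, set as the call begins (left out keeps the last). The fingers move at their own pace and stop on an object; the grip force is fixed at half the most. Time passes only in rows, so rows that do not move let the fingers close. The tool returns the time, the measured TCP pose, the force, the opening and the grip force at its end. only (a regular expression) keeps the lines of the reply that match it, lines (a string "A,B") keeps lines A to B, and quiet returns only ok. Shift and turn numbers lie between -1 and 1, and a call with a number outside is refused. Input that does not fit is refused with a message, and nothing moves.
- read_state(): the state, without advancing time (a new reading comes with each control period).
- get_image(name): name is "side" or "top" or "wrist"; returns the picture (480x640x3 uint8, blue, green, red); there is no depth.
- get_calibration(name): a dict with "K" (3x3 intrinsics, pixels), "rvec" (rotation vector, rad) and "tvec" (3), from world to camera coordinates, as OpenCV has them. Camera axes: x right, y down, z forward; pixel columns grow to the right and rows downward; lengths in mm; the calibration is good to about 2 mm. A picture is of the moment at which its call begins: read the wrist's pose just before it. get_calibration takes no time and is no camera call; for the wrist camera it gives the pose at the moment of the call.
- arm.job_done(): hands the job in; it is judged then, once.
The state is a dict: "clock": time; "joints": joint angles; "joint_vel": joint speeds; "joint_efforts": joint torques, N m; "position": TCP position; "ee_rot": TCP orientation; "contact_force": force on the tool from outside, world axes, zero at the start; "wrist_torque": the same for the moment, N m; "gripper_width": finger opening in mm; "grasp_force": force on a finger pad.
Only numpy, scipy, OpenCV 4.12 (cv2) and the standard library are available. Lean on these libraries where they do the work, as an engineer would, in place of code of your own. Each camera call takes 0.05 s, during which the arm holds its last target. There are 200 camera calls.

### The job

Work the yellow slide knob of the marble carousel, pulling it fully out and then pushing it fully home, so that the marble drops from the dispenser into the red cup. Then turn the turntable until the red cup with the marble stands squarely at the front, at the orange pointer, and keep the turntable still there: finish while still gripping the turntable (its handle will do), without letting go. Leave the other toys where they are.

Things in the scene. Friction and masses are not known exactly. Their poses are not given: they have to be found in the camera images.
- caddy: Fixed green base, 220 mm across, 26 mm high; origin on the turntable's axis at bench height. At 115 degrees clockwise (from above) of its +x stands the dispenser, 44 mm wide, 54 to 150 mm from the axis, up to 128 mm high, with a white square tube (open top, 152 mm high) 108 mm from the axis holding the marble. Its outlet is above the cup ring, 78 mm from the axis, underside 96 mm high.
- pointer: Fixed orange wedge, 14 mm high, at the foot of the base, reaching 143 mm from the turntable's axis: it marks the front. Origin on the turntable's axis at bench height; its +x points to the front.
- carousel: Turntable: wooden disc 210 mm across, top 44 mm above the bench, with four cups 48 mm across at the rim and 45 mm high (rim 89 mm above the bench), 90 degrees apart, 78 mm from the axis; one red, three blue. Origin on the axis, 32 mm above the bench; its +x points to the red cup. Turns freely either way, no stops (about 0.05 N m), stays where left. At first the red cup is under the outlet.
- handle (a point): Centre of the turntable's wooden grip bar on its axis, 188 mm above the bench: 56 mm long (along the carousel's x), 14 mm wide, 40 mm high (168 to 208 mm), on a post 14 mm thick. It turns with the turntable.
- red_cup (a point): Centre of the red cup's inner floor (inside about 36 mm across), 48 mm above the bench, 78 mm from the turntable's axis.
- front_spot (a point): Where point red_cup must come: on the pointer's +x, 78 mm from the turntable's axis, 48 mm above the bench.
- knob (a joint): How far the yellow slide knob is drawn out, m: 0 = home (as it starts), 0.030 = fully out; hard stops at both ends. Stiff, about 3 N, stays where left. Fully out, the marble drops into the slide's pocket; pushed home, the pocket comes over the outlet and the marble falls into the cup below.
- knob_grip (a point): Centre of the yellow knob, 111 mm above the bench: a rounded block 20 mm along the pull, 26 mm across, 36 mm high. Moves with the knob. The pull is level, straight away from the turntable's axis, 115 degrees clockwise (from above) of the caddy's +x. At home 180 mm from the axis; behind it a red stem 7 mm in radius leads 20 mm to the dispenser.
- marble: Amber glass marble, 18 mm across, 20 g, loose. Origin at its centre. Starts in the white tube.
- boat: Blue plastic toy boat, about 125 x 62 x 80 mm, loose. Origin under its middle. Leave alone.
- bird: White ceramic bird figurine, about 62 mm across, 83 mm high, loose, fragile. Origin under its middle. Leave alone.
- stacker: Wooden stacking toy, base 90 mm across, coloured rings on a peg, 121 mm high, loose. Origin under its middle. Leave alone.
- flashlight: Grey plastic flashlight lying flat along its x axis, 140 mm long, 47 mm across its head, loose. Origin under its middle. Leave alone.

How it is judged:
By the outcome, as a careful person would: the job done as asked, in the order asked, and still so for the second after the job is handed in, while the arm keeps its last pose, push and grip.
It also fails if it takes over 72 s, if anything falls off the work surface, if the arm or the gripper's body presses on something with over 40 N, if the wrist force passes 120 N, or if a joint passes its speed limit or range.

## Working session

There is one attempt and no reset: what is moved stays moved. The work goes in short steps, Python scripts to look and compute and a tool call to move; the robot and the scene stay as the last step left them, time stands still between calls to the robot, and variables do not carry over. Pictures are saved under pics/ and viewed, at most 10 in all, crops included, and the job is handed in when it is done.

```bash
ls; mkdir -p pics
```

Run:
```python
from bench import arm, get_image, get_calibration, read_state
import cv2
s=read_state();print(s)
for n in("side","top"):
    cv2.imwrite(f"pics/{n}0.png",get_image(n));print(get_calibration(n))
```

```text
bench.py
pics
{'clock': 0.0, 'joints': array([-9.99388081e-01,  3.85560862e-01,  6.62211707e-03, -5.34946298e-04,
       -1.19399373e+00, -2.58619923e-01]), 'joint_vel': array([-0.00147829,  0.0003611 , -0.00069525, -0.00066581,  0.00049812,
       -0.00030685]), 'joint_efforts': array([ 1.89903735e-04, -3.92284870e+01,  1.88398558e+01,  4.18595955e+00,
       -4.66084457e-03,  1.41121478e-05]), 'position': array([ 192.19038502, -594.13691253,  247.21215767]), 'ee_rot': array([-1.55659824e-01,  9.87810112e-01,  1.07764485e-03, -2.03151283e-04]), 'contact_force': array([ 0.7732552 ,  0.1348237 , -0.70305724]), 'wrist_torque': array([ 0.02812938, -0.023852  , -0.02074316]), 'grasp_force': 0.0, 'gripper_width': 85.58727266846755}
{'K': array([[568.79043677,   0.        , 324.64988559],
       [  0.        , 568.79043677, 240.72893187],
       [  0.        ,   0.        ,   1.        ]]), 'rvec': array([ 2.34856008, -0.82181788,  0.30350784]), 'tvec': array([-425.38878968,  314.02666289, 1461.31291605])}
{'K': array([[574.4069503 ,   0.        , 321.21845683],
       [  0.        , 574.4069503 , 247.1271558 ],
       [  0.        ,   0.        ,   1.        ]]), 'rvec': array([ 2.1984691 , -2.16279592,  0.06104492]), 'tvec': array([ -26.19722746,  555.15016408, 1356.42469065])}
```

View pics/side0.png

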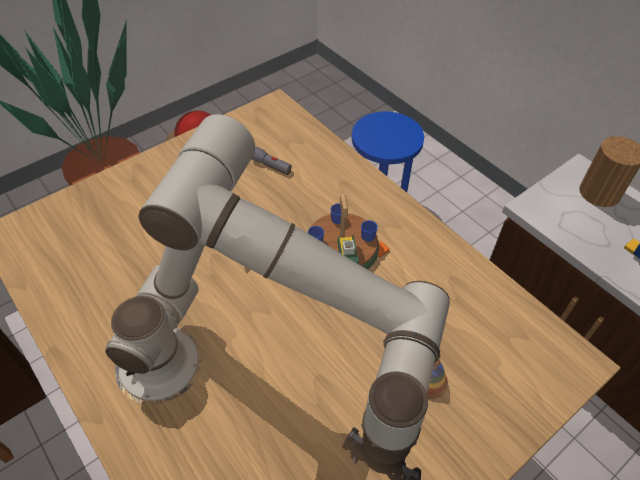

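View pics/top0.png

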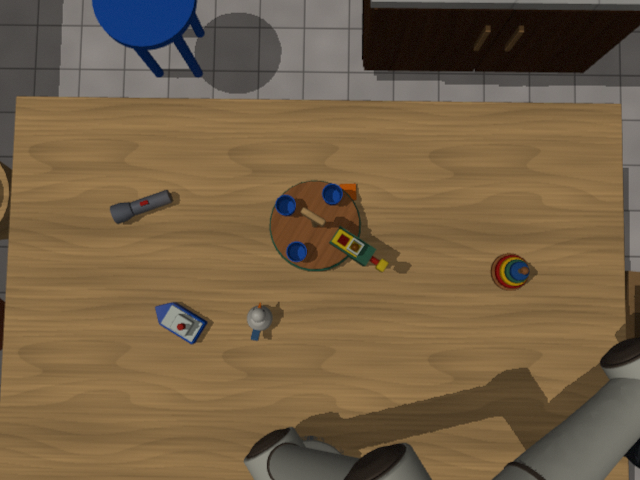

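The top view shows the turntable at about (315,225), handle (313,216), knob (381,265) and pointer (349,188). In the side view the turntable is at about (343,240), with the arm close to it. I'll enlarge both.

Run:
```python
import cv2,numpy as np
a=cv2.imread("pics/top0.png")[170:285,260:400];b=cv2.imread("pics/side0.png")[185:285,290:410]
cv2.imwrite("pics/topc.png",cv2.resize(a,None,fx=5,fy=5,interpolation=cv2.INTER_CUBIC))
cv2.imwrite("pics/sidec.png",cv2.resize(b,None,fx=6,fy=6,interpolation=cv2.INTER_CUBIC))
```

```text
(no output)
```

View pics/topc.png

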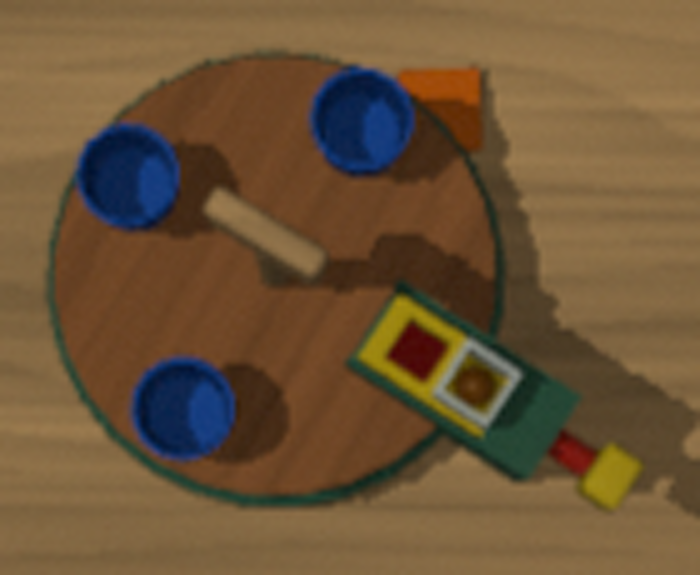

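View pics/sidec.png

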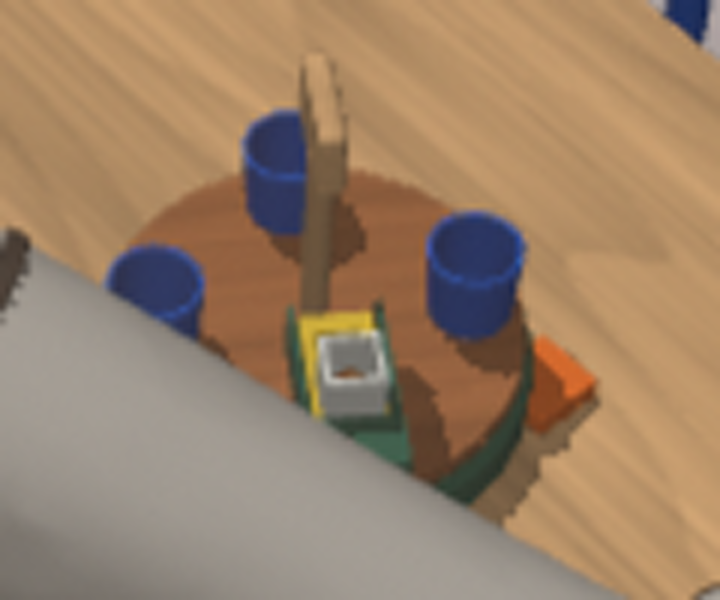

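Crop readings:
- **Top, 5x:** handle top centre (265,232), disc centre (275,278), knob top (611,476), tube top (479,381), blue cup rims (130,176), (363,121) and (184,409), pointer outer edge (481,70)-(481,150).
- **Side, 6x:** handle top (322,98), tube top (352,358), cup rim (475,248). The arm hides the knob here.

Create h.py:
```python
import numpy as np,cv2
from bench import arm, get_image, get_calibration, read_state
from scipy.spatial.transform import Rotation as R
def ray(cal,p):
    Rm=cv2.Rodrigues(np.array(cal["rvec"],float))[0];t=np.array(cal["tvec"],float).ravel()
    d=Rm.T@np.linalg.inv(cal["K"])@np.array([p[0],p[1],1.]);return -Rm.T@t,d/np.linalg.norm(d)
def atz(cal,p,z):
    o,d=ray(cal,p);return o+d*(z-o[2])/d[2]
def tri(*cp):
    A=0;b=0
    for c,p in cp:
        o,d=ray(c,p);M=np.eye(3)-np.outer(d,d);A=A+M;b=b+M@o
    x=np.linalg.solve(A,b);return x,[np.linalg.norm((np.eye(3)-np.outer(d,d))@(x-o)) for o,d in (ray(c,p) for c,p in cp)]
def proj(cal,X):
    return cv2.projectPoints(np.array(X,float).reshape(-1,3),np.array(cal["rvec"]),np.array(cal["tvec"]),cal["K"],None)[0].reshape(-1,2)
def inv(P): # world->tool of commanded/measured pose
    s=read_state();r=R.from_quat(s["ee_rot"]);return r.inv().apply(np.array(P)-s["position"])
```

Run:
```python
from h import *
np.set_printoptions(precision=1,suppress=True)
T=get_calibration("top");S=get_calibration("side")
t=lambda u,v:((u+.5)/5-.5+260,(v+.5)/5-.5+170)
s=lambda u,v:((u+.5)/6-.5+290,(v+.5)/6-.5+185)
print("handle",tri((T,t(265,232)),(S,s(322,98))));print("tube",tri((T,t(479,381)),(S,s(352,358))))
print("cup",tri((T,t(363,121)),(S,s(475,248))))
for n,p,z in(("handle",(265,232),208),("tube",(479,381),152),("cup1",(130,176),89),("cup2",(363,121),89),("cup3",(184,409),89),("knob",(611,476),129),("base",(275,278),35),("ptr",(481,70),14),("ptr",(481,150),0),("ptr",(482,100),14),("he",(215,201),208),("he",(313,264),208)):print(n,atz(T,t(*p),z))
```

```text
handle (array([607.2,  -0.6, 206.1]), [np.float64(0.03641435213819763), np.float64(0.03641435213814888)])
tube (array([550.3, -92.5, 152.3]), [np.float64(0.1459814484610584), np.float64(0.14598144846110095)])
cup (array([673.5, -41.4,  90.7]), [np.float64(0.6202021691439331), np.float64(0.6202021691441197)])
handle [606.9  -0.6 208. ]
tube [550.5 -92.6 152. ]
cup1 [646.3  65.   89. ]
cup2 [673.3 -41.1  89. ]
cup3 [540.1  38.2  89. ]
knob [ 511.2 -152.1  129. ]
base [606.3  -0.7  35. ]
ptr [711.2 -98.1  14. ]
ptr [674.3 -99.3   0. ]
ptr [696.6 -98.8  14. ]
he [619.6  20.4 208. ]
he [593.9 -20.7 208. ]
```

The points agree with each other:
- **Axis:** about (607,-1).
- **Knob:** about (511,-152), 179 mm out, along a pull direction of about -122°.
- **Pointer tip:** about -43°.
- **Height checks:** handle top 206 (text 208), tube top 152 and cup rim 91 (text 89).

Next I'll move above the knob, turned to match, and look with the wrist camera.

Careful with the scale: shifts go in shares of 600 mm and turns go in shares of pi/2 rad. That gives: -400 mm / 600 = -0.6667, -360 mm / 600 = -0.6, -0.7 rad / 1.5708 = -0.4456.

Request:
nudge_tcp(
  segments=[
    [-0.0667,0.0483,-0.0167,0,0,-0.0637],
    [-0.1333,0.0983,-0.0333,0,0,-0.1273],
    [-0.2,0.1467,-0.0667,0,0,-0.191],
    [-0.2667,0.195,-0.1,0,0,-0.2546],
    [-0.3333,0.245,-0.1333,0,0,-0.3183],
    [-0.4,0.2933,-0.1333,0,0,-0.382],
    [-0.4667,0.3417,-0.1333,0,0,-0.4456],
    [-0.5333,0.3917,-0.1333,0,0,-0.4456],
    [-0.6,0.44,-0.1333,0,0,-0.4456],
    [-0.6667,0.4883,-0.1333,0,0,-0.4456],
  ],
  jaw=85,
)

```text
clock: 1.1
position: [478.2, -197.8, 328.2]
ee_rot: [-0.485, 0.874, 0.0, -0.0]
contact_force: [0.4, -0.7, 0.4]
gripper_width: 84.8
grasp_force: 0.0
```

Request:
nudge_tcp(
  segments=[
    [-0.0333,-0.025,0,0,0,0],
    [-0.0467,-0.0033,0,0,0,0],
    [-0.0467,-0.0033,0,0,0,0],
    [-0.0467,-0.0033,0,0,0,0],
  ],
)

```text
clock: 1.5
position: [493.5, -177.2, 328.3]
ee_rot: [-0.485, 0.874, 0.0, -0.0]
contact_force: [0.3, -0.4, -0.3]
gripper_width: 85.0
grasp_force: 0.0
```

Run:
```python
from h import *
s=read_state();print(s["position"],s["ee_rot"],s["joints"])
cv2.imwrite("pics/w1.png",get_image("wrist"))
```

```text
[ 493.4812333  -177.22271178  328.28200179] [-4.85104648e-01  8.74456085e-01  7.14321672e-05 -1.73134246e-04] [-3.50603138e-02  1.63614694e-01 -9.77253380e-02  5.80295776e-05
 -1.30982666e+00 -5.22785305e-01]
```

View pics/w1.png

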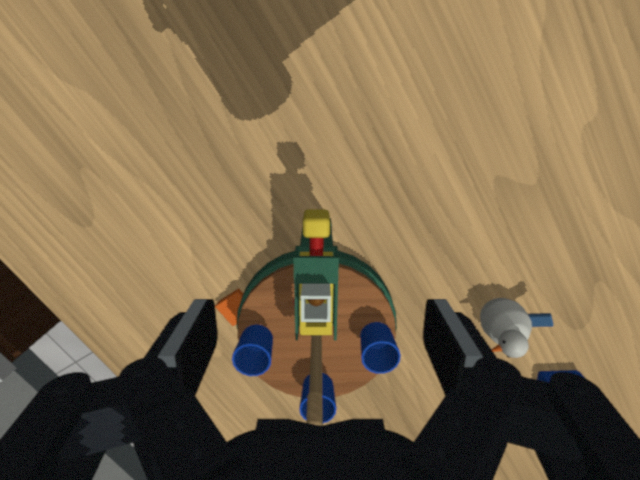

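In the wrist view the knob is at (316,225), its stem at (316,245) below it, the dispenser at (316,300), the handle at (316,370), and the orange pointer at (230,305), half hidden. I'll shift toward the pointer for a second view and make enlarged crops.

Converted, -120 mm / 600 = -0.2, -80 mm / 600 = -0.1333.

Request:
nudge_tcp(
  segments=[
    [0,-0.0667,0,0,0,0],
    [0.0333,-0.1333,0,0,0,0],
    [0.0667,-0.2,0,0,0,0],
    [0.0667,-0.2,0,0,0,0],
    [0.0667,-0.2,0,0,0,0],
    [0.0667,-0.2,0,0,0,0],
  ],
)

```text
clock: 2.15
position: [573.9, -274.8, 328.6]
ee_rot: [-0.485, 0.875, 0.0, 0.0]
contact_force: [-0.4, -0.2, 0.2]
gripper_width: 85.0
grasp_force: 0.0
```

Run:
```python
from h import *
import pickle
s=read_state();c=get_calibration("wrist");b=get_image("wrist");a=cv2.imread("pics/w1.png")
cv2.imwrite("pics/w2.png",b);print(s["position"],c)
T=get_calibration("top")
# w1 calibration: pure translation of camera between views
p1=np.array([493.481,-177.223,328.282]);Rm=cv2.Rodrigues(c["rvec"])[0];c1=dict(c);c1["tvec"]=np.ravel(c["tvec"])+Rm@(s["position"]-p1)
pickle.dump((c1,c),open("wc.pkl","wb"))
for q in(c1,c):print(proj(q,[[511.2,-152.1,129],[607,-1,208],[711,-98,14]]).round())
r=lambda i,x,y:cv2.resize(i[y:y+100,x:x+120],None,fx=3.2,fy=3.2,interpolation=cv2.INTER_CUBIC)
k=proj(c,[[511.2,-152.1,129],[607,-1,208],[690,-80,14]]).astype(int)
tiles=[r(a,260,185)]+[r(b,*np.clip(q-[60,50],0,[520,380])) for q in k];print([np.clip(q-[60,50],0,[520,380]) for q in k])
cv2.imwrite("pics/w2c.png",np.vstack([np.hstack(tiles[:2]),np.hstack(tiles[2:])])[:600,:800])
```

```text
[ 573.93807875 -274.84543313  328.63562855] {'K': array([[366.66984276,   0.        , 319.80323597],
       [  0.        , 366.66984276, 226.33567776],
       [  0.        ,   0.        ,   1.        ]]), 'rvec': array([-0.83148571, -2.89421149, -0.48599941]), 'tvec': array([ 631.89762044, -136.92198752,  433.28265028])}
[[318. 229.]
 [316. 446.]
 [216. 305.]]
[[441. 267.]
 [445. 478.]
 [304. 330.]]
[array([380, 217]), array([385, 380]), array([263, 282])]
```

View pics/w2c.png

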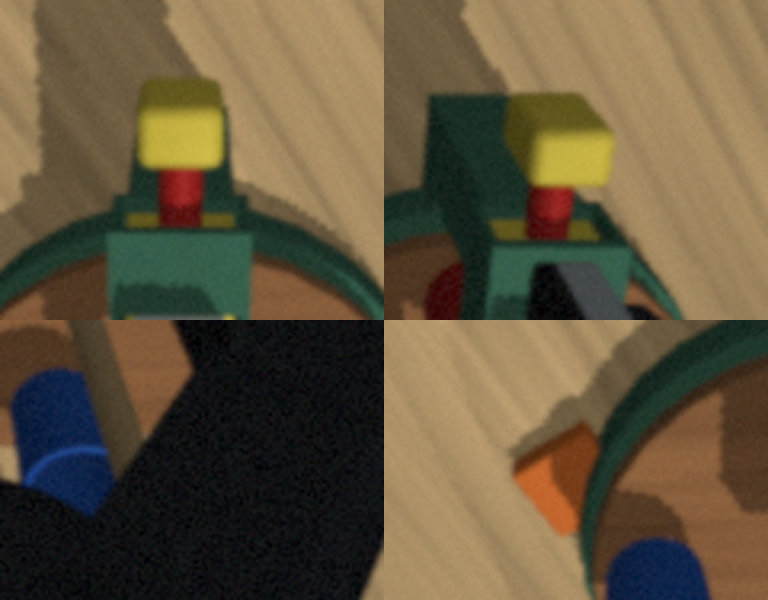

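The enlarged tiles show:
- **Knob top face:** centre (181,138) in tile 1 and (189,158) in tile 2.
- **Pointer, tile 4:** tip (132,146), sides running to (201,102) and (178,213).

Run:
```python
from h import *
import pickle
np.set_printoptions(precision=1,suppress=True)
c1,c2=pickle.load(open("wc.pkl","rb"));T=get_calibration("top")
f=lambda x,y,u,v:(x+(u+.5)/3.2-.5,y+(v+.5)/3.2-.5)
t=lambda u,v:((u+.5)/5-.5+260,(v+.5)/5-.5+170)
k1=f(260,185,181,138);k2=f(380,217,189,158)
print(tri((c1,k1),(c2,k2)),tri((c1,k1),(c2,k2),(T,t(611,476))))
pt=f(263,282,132,146);print("tip",tri((c2,pt),(T,t(482,69))))
A=np.array([606.8,-1.2])
for uv in((132,146),(201,102),(178,213)):
    X=atz(c2,f(263,282,*uv),14);d=X[:2]-A;print(X,np.hypot(*d),np.degrees(np.arctan2(d[1],d[0])))
for uv in((482,69),(400,70)):
    X=atz(T,t(*uv),14);d=X[:2]-A;print(X,np.hypot(*d),np.degrees(np.arctan2(d[1],d[0])))
# knob/tube axis via w1 line
for z,p in((129,k1),(129,k2)):print(atz(c1 if p is k1 else c2,p,z))
print(inv([511.2,-152.1,129]))
```

```text
(array([ 512.2, -152.9,  126.9]), [np.float64(0.07340751546001881), np.float64(0.07340751545998936)]) (array([ 512. , -152.5,  126.2]), [np.float64(0.4693796520157972), np.float64(0.16742798624542135), np.float64(0.6308700886422373)])
tip (array([711.8, -98.5,   8.1]), [np.float64(1.0439439299689512), np.float64(1.0439439299688826)])
[ 708.3 -101.5   14. ] 142.73690843932394 -44.65965495133085
[ 671.  -104.4   14. ] 121.50335627846523 -58.12230047954274
[709.9 -61.1  14. ] 119.23559008267836 -30.141573967854445
[711.7 -98.6  14. ] 143.14385904749173 -42.879347864604284
[710.6 -58.9  14. ] 118.80506146145366 -29.08382914888944
[ 511.9 -153.5  129. ]
[ 512.3 -154.2  129. ]
[-70.4 118.2 200. ]
```

Knob measured at (512,-153) with its top at about 127. Pointer bearing is about -44°. Descending to the knob and gripping.

Converted, 217 mm / 600 = 0.3617, 117 mm / 600 = 0.195.

Request:
nudge_tcp(
  segments=[
    [-0.0333,0.0583,0.05,0,0,0],
    [-0.0667,0.1167,0.1,0,0,0],
    [-0.1,0.1667,0.15,0,0,0],
    [-0.1167,0.195,0.2,0,0,0],
    [-0.1167,0.195,0.25,0,0,0],
    [-0.1167,0.195,0.2917,0,0,0],
    [-0.1167,0.195,0.325,0,0,0],
    [-0.1167,0.195,0.35,0,0,0],
    [-0.1167,0.195,0.3617,0,0,0],
    [-0.1167,0.195,0.3617,0,0,0],
  ],
)

```text
clock: 3.2
position: [512.0, -152.8, 111.4]
ee_rot: [-0.485, 0.874, 0.0, -0.0]
contact_force: [-0.2, -0.1, -0.1]
gripper_width: 85.2
grasp_force: 0.0
```

Request:
nudge_tcp(
  segments=[
    [0,0,0,0,0,0],
    [0,0,0,0,0,0],
    [0,0,0,0,0,0],
    [0,0,0,0,0,0],
    [0,0,0,0,0,0],
    [0,0,0,0,0,0],
    [0,0,0,0,0,0],
  ],
  jaw=15,
)

```text
clock: 3.9
position: [512.8, -153.3, 112.0]
ee_rot: [-0.485, 0.875, -0.0, 0.0]
contact_force: [-1.7, 1.2, 5.7]
gripper_width: 25.3
grasp_force: 59.1
```

Gripped at 25 mm (the knob is 26 mm across). Pulling out 30 mm plus a little extra.

Converted, 32 mm / 600 = 0.0533, 31 mm / 600 = 0.0517.

Request:
nudge_tcp(
  segments=[
    [0.01,0,0,0,0,0],
    [0.02,0,0,0,0,0],
    [0.03,0,0,0,0,0],
    [0.04,0,0,0,0,0],
    [0.0467,0,0,0,0,0],
    [0.0517,0,0,0,0,0],
    [0.0533,0,0,0,0,0],
    [0.0533,0,0,0,0,0],
    [0.0533,0,0,0,0,0],
    [0.0533,0,0,0,0,0],
  ],
)

```text
clock: 4.9
position: [496.7, -178.8, 112.0]
ee_rot: [-0.485, 0.875, 0.0, 0.002]
contact_force: [0.6, 9.2, 7.1]
gripper_width: 25.0
grasp_force: 59.4
```

Request:
nudge_tcp(
  segments=[
    [0,0,0,0,0,0],
    [0,0,0,0,0,0],
    [0,0,0,0,0,0],
    [0,0,0,0,0,0],
  ],
)

```text
clock: 5.3
position: [496.7, -178.8, 112.0]
ee_rot: [-0.485, 0.874, 0.0, 0.002]
contact_force: [0.2, 9.7, 6.5]
gripper_width: 25.2
grasp_force: 59.4
```

Run:
```python
from h import *
b=get_image("wrist");cv2.imwrite("pics/w3.png",b);t=get_image("top")
cv2.imwrite("pics/w3c.png",np.hstack([cv2.resize(b,(480,360)),cv2.resize(t[210:285,330:396],(320,360),interpolation=cv2.INTER_CUBIC)]))
```

```text
(no output)
```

View pics/w3c.png

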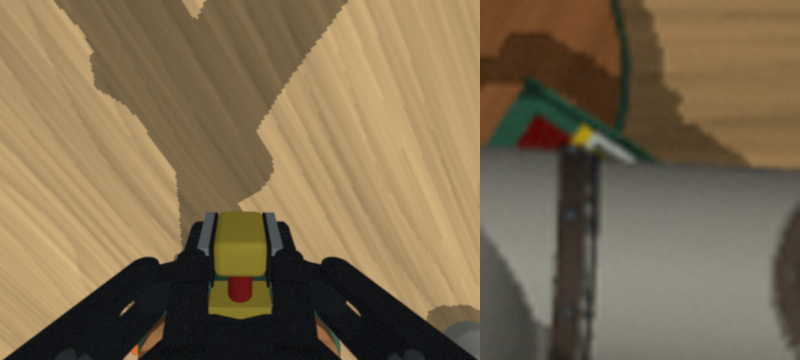

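The knob is held between the pads and moved 30.2 mm, and about 8 N of resistance shows it is on the stop. Now pushing home.

Converted, -34 mm / 600 = -0.0567, -32 mm / 600 = -0.0533.

Request:
nudge_tcp(
  segments=[
    [0,0,0,0,0,0],
    [-0.01,0,0,0,0,0],
    [-0.02,0,0,0,0,0],
    [-0.03,0,0,0,0,0],
    [-0.04,0,0,0,0,0],
    [-0.0483,0,0,0,0,0],
    [-0.0533,0,0,0,0,0],
    [-0.0567,0,0,0,0,0],
    [-0.0567,0,0,0,0,0],
    [-0.0567,0,0,0,0,0],
  ],
)

```text
clock: 6.4
position: [512.8, -153.2, 111.9]
ee_rot: [-0.485, 0.875, -0.0, -0.001]
contact_force: [-3.8, -8.1, 6.2]
gripper_width: 25.1
grasp_force: 59.4
```

Request:
nudge_tcp(
  segments=[
    [0,0,0,0,0,0],
    [0,0,0,0,0,0],
    [0,0,0,0,0,0],
    [0,0,0,0,0,0],
  ],
)

```text
clock: 6.8
position: [512.8, -153.2, 111.9]
ee_rot: [-0.485, 0.875, -0.0, -0.001]
contact_force: [-3.2, -6.7, 5.9]
gripper_width: 25.3
grasp_force: 59.4
```

Home stop reached, with the measured pose back where it started. Releasing, rising and moving over the handle.

Converted, 2 mm / 600 = 0.0033.

Request:
nudge_tcp(
  segments=[
    [0.0033,0,0,0,0,0],
    [0.0033,0,0,0,0,0],
    [0.0033,0,0,0,0,0],
    [0.0033,0,0,0,0,0],
    [0.0033,0,0,0,0,0],
    [0.0033,0,0,0,0,0],
    [0.0033,0,0,0,0,0],
  ],
  jaw=85,
)

```text
clock: 7.5
position: [512.6, -153.2, 111.3]
ee_rot: [-0.485, 0.874, 0.0, 0.0]
contact_force: [0.0, 0.9, -0.5]
gripper_width: 84.9
grasp_force: 0.0
```

Request:
nudge_tcp(
  segments=[
    [0,0,-0.05,0,0,0],
    [0,0,-0.1167,0,0,0],
    [0,0,-0.1833,0,0,0],
    [-0.0333,0,-0.225,0,0,0],
    [-0.1,0,-0.225,0,0,0],
    [-0.1667,0,-0.225,0,0,0],
    [-0.2333,0,-0.225,0,0,0],
    [-0.2967,0,-0.225,0,0,0],
    [-0.2967,0,-0.225,0,0,0],
    [-0.2967,0,-0.225,0,0,0],
  ],
)

```text
clock: 8.5
position: [606.8, -1.6, 245.7]
ee_rot: [-0.486, 0.874, 0.0, -0.001]
contact_force: [-0.5, -1.2, -0.0]
gripper_width: 85.3
grasp_force: 0.0
```

Run:
```python
from h import *
print(read_state()["position"],inv([606.9,-1,192]))
b=get_image("wrist");cv2.imwrite("pics/w4.png",b);t=get_image("side");cv2.imwrite("pics/s4.png",t)
cv2.imwrite("pics/w4c.png",np.hstack([cv2.resize(b,(480,360)),cv2.resize(t[185:285,310:399],(320,360),interpolation=cv2.INTER_CUBIC)]))
```

```text
[606.76032972  -1.55916969 245.68470603] [-0.59318239  0.12507705 53.68437697]
```

View pics/w4c.png

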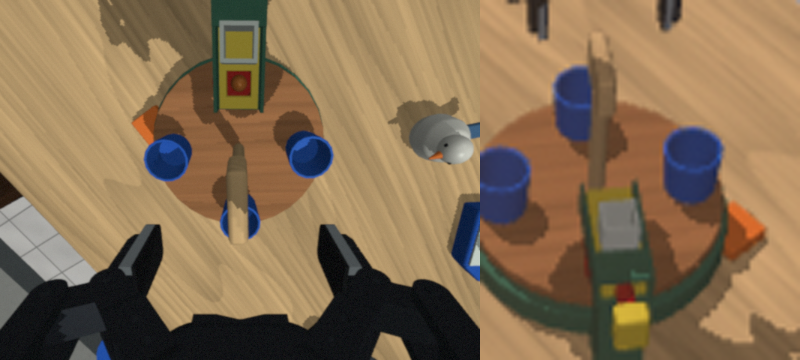

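The tube is empty (yellow floor at (238,43)) and the marble sits in the red cup, seen through the outlet at (238,84). Now gripping the handle.

Converted, 54 mm / 600 = 0.09, 51 mm / 600 = 0.085.

Request:
nudge_tcp(
  segments=[
    [0,0,0.025,0,0,0],
    [0,0,0.05,0,0,0],
    [0,0,0.07,0,0,0],
    [0,0,0.085,0,0,0],
    [0,0,0.09,0,0,0],
    [0,0,0.09,0,0,0],
  ],
)

```text
clock: 9.2
position: [606.7, -2.6, 192.1]
ee_rot: [-0.485, 0.875, 0.0, -0.0]
contact_force: [0.4, 0.2, 1.4]
gripper_width: 84.8
grasp_force: 0.0
```

Request:
nudge_tcp(
  segments=[
    [0,0,0,0,0,0],
    [0,0,0,0,0,0],
    [0,0,0,0,0,0],
    [0,0,0,0,0,0],
    [0,0,0,0,0,0],
    [0,0,0,0,0,0],
    [0,0,0,0,0,0],
    [0,0,0,0,0,0],
    [0,0,0,0,0,0],
  ],
  jaw=5,
)

```text
clock: 10.1
position: [608.0, -2.8, 192.9]
ee_rot: [-0.485, 0.874, -0.001, 0.001]
contact_force: [3.8, -3.7, -0.4]
gripper_width: 13.0
grasp_force: 59.6
```

Converted, -0.65 rad / 1.5708 = -0.4138.

Request:
nudge_tcp(
  segments=[
    [0,0,0,0,0,-0.0191],
    [0,0,0,0,0,-0.0573],
    [0,0,0,0,0,-0.1019],
    [0,0,0,0,0,-0.1464],
    [0,0,0,0,0,-0.191],
    [0,0,0,0,0,-0.2355],
    [0,0,0,0,0,-0.2801],
    [0,0,0,0,0,-0.3247],
    [0,0,0,0,0,-0.3692],
    [0,0,0,0,0,-0.4138],
  ],
)

```text
clock: 11.1
position: [608.9, -3.0, 192.9]
ee_rot: [0.74, -0.673, 0.002, -0.001]
contact_force: [6.3, -4.3, -1.1]
gripper_width: 13.3
grasp_force: 59.3
```

Request:
nudge_tcp(
  segments=[
    [0,0,0,0,0,-0.0446],
    [0,0,0,0,0,-0.0891],
    [0,0,0,0,0,-0.1337],
    [0,0,0,0,0,-0.1783],
    [0,0,0,0,0,-0.2228],
    [0,0,0,0,0,-0.2674],
    [0,0,0,0,0,-0.3119],
    [0,0,0,0,0,-0.3565],
    [0,0,0,0,0,-0.3947],
    [0,0,0,0,0,-0.4265],
  ],
)

```text
clock: 12.1
position: [609.8, -2.7, 192.9]
ee_rot: [0.92, -0.392, 0.003, -0.001]
contact_force: [10.8, -3.1, -3.4]
gripper_width: 13.5
grasp_force: 59.2
```

Request:
nudge_tcp(
  segments=[
    [0,0,0,0,0,-0.0191],
    [0,0,0,0,0,-0.0255],
    [0,0,0,0,0,-0.0255],
    [0,0,0,0,0,-0.0255],
    [0,0,0,0,0,-0.0255],
  ],
)

```text
clock: 12.6
position: [609.8, -2.6, 192.9]
ee_rot: [0.927, -0.375, 0.003, -0.001]
contact_force: [9.5, -2.9, -2.5]
gripper_width: 13.2
grasp_force: 59.2
```

Run:
```python
from h import *
import pickle
s=read_state();x=R.from_quat(s["ee_rot"]).as_matrix()[:,0];print(np.degrees(np.arctan2(x[1],x[0])),s["wrist_torque"],s["position"])
c=get_calibration("wrist");b=get_image("wrist");t=get_image("top");sd=get_image("side")
cv2.imwrite("pics/w5.png",b);cv2.imwrite("pics/t5.png",t);cv2.imwrite("pics/s5.png",sd);pickle.dump(c,open("wc5.pkl","wb"))
k=proj(c,[[662.9,-55.4,89],[709,-100,14]]);print(k,proj(get_calibration("top"),[[662.9,-55.4,89],[709,-100,14]]))
y,x=np.clip(int(k[0][1])-75,0,330),np.clip(int(k[0][0])-90,0,460);print(x,y)
cv2.imwrite("pics/c5.png",np.hstack([cv2.resize(b[y:y+150,x:x+130],(390,450),interpolation=cv2.INTER_CUBIC),cv2.resize(t[165:255,310:391],(405,450),interpolation=cv2.INTER_CUBIC)]))
```

```text
-44.008997120524185 [-0.9474786  -2.00169786  0.05355528] [609.84801728  -2.58896343 192.87059284]
[[322.9650948  116.19599233]
 [322.83198006  21.74048092]] [[338.40307587 198.39524698]
 [356.56368834 184.51094976]]
232 41
```

View pics/c5.png

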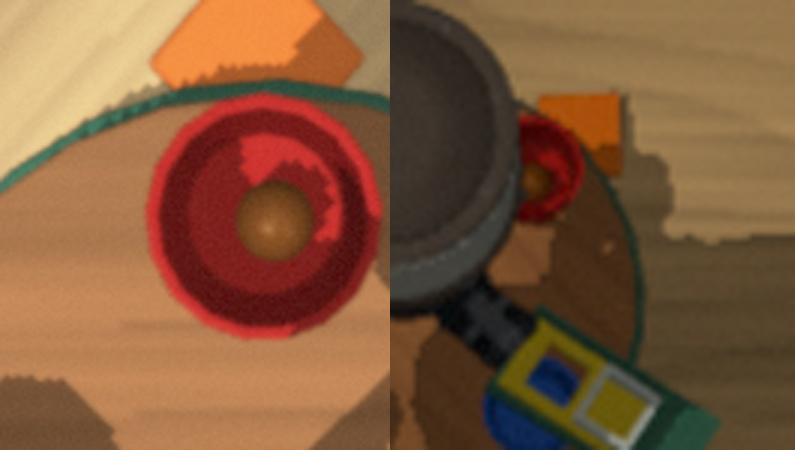

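The red cup holds the marble: cup rim centre (264,217) in the left tile, marble (275,220), pointer corners (151,65) and (363,60). I'll check the alignment precisely.

Run:
```python
from h import *
import pickle
np.set_printoptions(precision=1,suppress=True)
c=pickle.load(open("wc5.pkl","rb"));b=cv2.imread("pics/w5.png")
h=cv2.cvtColor(b,cv2.COLOR_BGR2HSV)
m=cv2.inRange(h,(7,190,90),(16,255,255));m[75:]=0
n,l,st,ce=cv2.connectedComponentsWithStats(m);i=1+st[1:,4].argmax();ys,xs=np.where(l==i);print(st[i],"tip row cols",ys.min(),xs[ys==ys.min()],xs[ys==ys.min()+3])
r=cv2.inRange(h,(0,150,60),(5,255,255))|cv2.inRange(h,(172,150,60),(180,255,255));r[:60]=0;n,l,st,ce=cv2.connectedComponentsWithStats(r);i=1+st[1:,4].argmax()
q=np.argwhere(l==i)[:,::-1].astype(np.int32);e=cv2.fitEllipse(cv2.convexHull(q));print("cup",e)
tip=(xs[ys==ys.min()].mean(),ys.min());C=(41,232)
P={"cup":atz(c,e[0],89),"cup2":atz(c,(232+264/3,41+217/3),89),"L":atz(c,(232+151/3,41+65/3),14),"Rr":atz(c,(232+363/3,41+60/3),14),"tip":atz(c,tip,14)}
P["mid"]=(P["L"]+P["Rr"])/2
for k,X in P.items():
    print(k,X,[np.degrees(np.arctan2(X[1]-a[1],X[0]-a[0])).round(2) for a in((606.8,-1.2),(608.5,-2))],np.hypot(X[0]-606.8,X[1]+1.2).round(1))
```

```text
[297  42  55  27 422] tip row cols 42 [335] [338]
cup ((319.5685729980469, 112.6495132446289), (77.99575805664062, 81.90326690673828), 6.262238025665283)
cup [665.8 -55.3  89. ] [np.float64(-42.55), np.float64(-42.96)] 80.1
cup2 [665.3 -55.3  89. ] [np.float64(-42.73), np.float64(-43.15)] 79.7
L [710.5 -58.6  14. ] [np.float64(-28.96), np.float64(-29.02)] 118.5
Rr [673.9 -98.1  14. ] [np.float64(-55.29), np.float64(-55.76)] 117.9
tip [692.9 -97.2  14. ] [np.float64(-48.1), np.float64(-48.43)] 129.0
mid [692.2 -78.3  14. ] [np.float64(-42.09), np.float64(-42.36)] 115.1
```

Run:
```python
from h import *
import pickle
c=pickle.load(open("wc5.pkl","rb"));b=cv2.imread("pics/w5.png")
g=b[0:135,250:390].copy()
cv2.imwrite("pics/c6.png",cv2.resize(g,None,fx=4.4,fy=4.4,interpolation=cv2.INTER_CUBIC))
print(proj(c,[[606.8,-1.2,14],[606.8,-1.2,89]]))
```

```text
[[322.45022884 207.31947285]
 [322.71752303 237.85805209]]
```

View pics/c6.png

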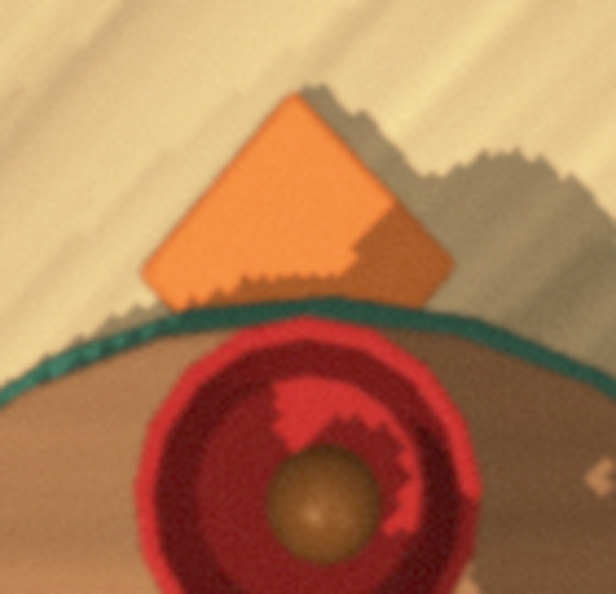

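The pointer tip (296,92) and its corners put the front 0.8–1.6° off the tool's axis, and the red cup is 1.1–1.4° off the same way. They agree to within a few tenths of a degree, so I'm handing in while still gripping.

```bash
python3 -c "
from bench import arm, get_image, get_calibration, read_state
s=read_state();print(s['clock'],s['gripper_width'],s['grasp_force']);print(arm.job_done())"
```

```text
12.75 13.152707079803895 59.199097752571106
the job is handed in; nothing more can be done
None
```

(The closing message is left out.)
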